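Let the large baits out of the dispenser

ROBOT

A 6-joint arm with a two-finger parallel gripper is mounted at the origin on the work surface. World frame = base frame: x ahead of the robot, y to its left, z up, the work surface at z = 0. Lengths are in m, angles in rad, forces in N, time in s.
With the tool pointing down it reaches from about 0.3 to 0.825 m from the base axis. Payload 5.4 kg.
Tool frame: the origin (TCP) lies at the very end of the fingers, on their centre line; the grasp point (between the pads) lies 19 mm behind it; z points along the fingers, y is the line along which they close (so a half turn about z gives the same grasp; the last joint's range is limited). The gripper opens to 92 mm and grips with 3 to 60 N. Pads are 20 mm wide; open, the fingers measure 128 mm over their backs; the gripper's body (75 mm by 189 mm) begins 69 mm behind the grasp point.
Start: joints at [1.048, 0.158, 1.597, -0, 1.386, -0.21], TCP at [0.177, 0.547, 0.215] pointing down, gripper open.
Joint ranges: [-2.91, 2.91], [-0.94, 2.29], [0.18, 2.7], [-1.29, 4.43], [0.17, 2.64], [-3, 3]. Speed limits (rad/s): [2.57, 2.57, 3.14, 3.14, 3.14, 3.14].

INTERFACE

Orientations are given as a unit quaternion [x, y, z, w].
In Python, from rig import env gives the robot as it stands.
- The arm moves only by the tool step_arm, never from a script. Its argument "steps" is text: rows parted by semicolons, each of 7 numbers parted by spaces: the shift along the tool's x, y, z in cm, then the turn, a rotation vector about the tool's x, y, z in degrees, then the gripper's target within -1 to 1 (fully open at 1, half-way at 0, shut at -1). A call has 1 to 10 rows; each row shifts and turns the commanded pose from where the row before left it, along the tool's axes as they then stand; what a row does not reach is not made up. A row lasts 1/12 s, in which the tool goes at most 41.7 mm and 7.16 degrees, less where a joint would pass 70% of its speed; a pose out of reach is approached as far as the arm can. A call is refused whole if a number of a shift passes 4.17 or a number of a turn 7.16, either way. A call with a gripper value outside its range is refused whole. The fingers move at their own pace and stop on an object; "grip_force" is the grip in N (left out, the last holds). Time passes only in rows, so rows that do not move let the fingers close. It gives the time, the measured TCP pose, the force, the opening and the grip force at its end, in the units of the state.
- env.read_state(): the state, without advancing time (a new reading comes with each control period).
- env.camera(name): name is "scene" or "top" or "wrist"; returns the picture (420x560x3 uint8, red, green, blue); there is no depth.
- env.camera_info(name): a dict with "fx", "fy", "cx", "cy" (pixels), "eye" and "rotation" of the camera in the world; the wrist camera has in their place "T_tool_cam" (4x4, takes a point from camera to tool coordinates, whose origin is the TCP and whose axes are the flange's). Camera axes: x right, y up, looking along -z (the intrinsics and any distortion apply to the point x, -y, -z); pixel columns grow to the right and rows downward; lengths in m; the calibration is good to about 2 mm. The wrist camera is an equidistant fisheye: a pixel r from the principal point sees the ray r / f radians off the axis. A picture is of the moment at which its call begins: read the wrist's pose just before it. camera_info takes no time and is no camera call.
- env.sign_off(): hands the job in; it is judged then, once.
Trained networks look in the newest picture that a camera, given by its name, has taken for a name from the list of things; names that differ only in an ending like _2 or _b are one class to them, and where a whole thing is asked for, a point or a joint stands for the part that bears it (a point fixed in the world has none). Each returns a list of dicts, best first, with "score" (0 to 1); they miss things now and then, are a little off and sometimes report something else, mostly with a low value. They report only what shows in the picture. A call takes as long as a camera call.
- env.spot_in(camera, query): "extent" ([left, top, width, height] in pixels, round what is visible of it).
- env.masks_of(camera, query): "pixels" (420x560 bool, what is visible of it) and "extent" ([left, top, width, height] in pixels, round what is visible of it).
The state is a dict: "time": time; "joints": joint angles; "qd": joint speeds; "tau": joint torques, N m; "eef_pos": TCP position; "eef_rot": TCP orientation; "force": force on the tool from outside, world axes, zero at the start; "moment": the same for the moment, N m; "grip_width": opening from 0.0 (shut) to 1.0 (fully open); "grasp_force": force on a finger pad.
Only numpy, scipy, OpenCV 4.12 (cv2) and the standard library are available. Lean on these libraries where they do the work, as an engineer would, in place of code of your own. Each camera call takes 0.05 s, during which the arm holds its last target. There are 200 camera calls.

TASK

One of the two bench dispensers holds three large baits (the bigger brown balls) behind its gate, the other three small ones. Push the large-bait dispenser's catch tray fully home under the mouth of the lane, then press the paddle of its rocking lever down so that the gate lifts, keep it down until all three large baits have rolled into the tray, and let go so that the gate drops shut. Do not touch the baits yourself, do not pick anything up, and leave the other dispenser and everything else on the bench alone.

Things in the scene. Friction and masses are not known exactly. Their poses are not given: they have to be found in the camera images.
- large_unit: Fixed dispenser with the large baits; both are alike but for the baits. Origin on the table under its gate; own -x: front (tray side, to the robot), z up. Black pedestal 46 mm high, own x -15 to 110 mm, y +-45; on it an open aluminium lane, 30 mm wide, walls 22 mm, sloping 10 deg down to the front: floor 62 mm up at the gate, mouth at x -35. Pivot post at (0, -60), 115 mm high; raised gate 155 mm.
- large_tray (a joint): Catch tray of the large-bait dispenser, m: 0 = fully home against the pedestal, under the lane's mouth; grows as pulled out to the front (own -x), at most 0.1; starts 0.055 to 0.08. Slides with about 1.5 N friction and stays where left.
- large_tray_front (a point): Middle of the outer face of that tray's front wall, 25 mm above the table; axes as the dispenser. Grey open tray 110 (front to back) x 84 x 40 mm, walls 4 mm, rim 43 mm above the table; home, this face is at the dispenser's own x = -130 mm. Pushing this face along own +x sends the tray home.
- large_tray_in (a point): Centre of that tray's inner floor, 7 mm above the table, 51 mm behind the inside of its front wall (55 mm behind the outer face); inside 102 x 76 mm; axes as the dispenser.
- large_lever (a joint): Rocking lever of the large-bait dispenser, rad: 0 = gate shut, grows as its paddle is pressed, stop at 0.6. Pivot parallel to the dispenser's x, 105 mm up at own y -60 mm. A spring returns it (3 N on the paddle at first, 7 N fully down). Its other end carries a steel gate plate across the lane; press beyond 0.5 for large baits to pass. Let go, it drops shut.
- large_paddle (a point): Centre of the top face of that lever's paddle, a black plate 44 x 44 x 6 mm on the right (own -y) side; at rest at the dispenser's own (-45, -140, 108) mm, level; 80 mm from the pivot line, it goes down 45 mm over the full stroke.
- large_bait1_center (a point): Centre of one of the three large baits: hard dry brown ball, 24 mm across, 10 to 17 g. Starts in a file on two guide rods in the lane of the large-bait dispenser, behind its gate.
- large_bait2_center (a point): Centre of one of the three large baits: hard dry brown ball, 24 mm across, 10 to 17 g. Starts in a file on two guide rods in the lane of the large-bait dispenser, behind its gate.
- large_bait3_center (a point): Centre of one of the three large baits: hard dry brown ball, 24 mm across, 10 to 17 g. Starts in a file on two guide rods in the lane of the large-bait dispenser, behind its gate.
- small_unit: Fixed dispenser with the small baits; both are alike but for the baits. Origin on the table under its gate; own -x: front (tray side, to the robot), z up. Black pedestal 46 mm high, own x -15 to 110 mm, y +-45; on it an open aluminium lane, 30 mm wide, walls 22 mm, sloping 10 deg down to the front: floor 62 mm up at the gate, mouth at x -35. Pivot post at (0, -60), 115 mm high; raised gate 155 mm.
- small_tray (a joint): Catch tray of the small-bait dispenser, m: 0 = fully home against the pedestal, under the lane's mouth; grows as pulled out to the front (own -x), at most 0.1; starts 0.055 to 0.08. Slides with about 1.5 N friction and stays where left.
- small_tray_in (a point): Centre of that tray's inner floor, 7 mm above the table, 51 mm behind the inside of its front wall (55 mm behind the outer face); inside 102 x 76 mm; axes as the dispenser.
- small_lever (a joint): Rocking lever of the small-bait dispenser, rad: 0 = gate shut, grows as its paddle is pressed, stop at 0.6. Pivot parallel to the dispenser's x, 105 mm up at own y -60 mm. A spring returns it (3 N on the paddle at first, 7 N fully down). Its other end carries a steel gate plate across the lane; press beyond 0.5 for large baits to pass. Let go, it drops shut.
- small_paddle (a point): Centre of the top face of that lever's paddle, a black plate 44 x 44 x 6 mm on the right (own -y) side; at rest at the dispenser's own (-45, -140, 108) mm, level; 80 mm from the pivot line, it goes down 45 mm over the full stroke.
- small_bait1_center (a point): Centre of one of the three small baits: hard dry brown ball, 15 mm across, 10 to 17 g. Starts in a file on two guide rods in the lane of the small-bait dispenser, behind its gate.
- small_bait2_center (a point): Centre of one of the three small baits: hard dry brown ball, 15 mm across, 10 to 17 g. Starts in a file on two guide rods in the lane of the small-bait dispenser, behind its gate.
- small_bait3_center (a point): Centre of one of the three small baits: hard dry brown ball, 15 mm across, 10 to 17 g. Starts in a file on two guide rods in the lane of the small-bait dispenser, behind its gate.
- dip_jar: Bystander: jar with black lid, 60 mm across, 85 mm high; loose, to be left alone. Origin: centre of its underside.
- oil_bottle: Bystander: bottle with white cap, 54 mm across, 160 mm high; loose, to be left alone. Origin: centre of its underside.
- pot: Bystander: small white pot, 40 mm across, 40 mm high, in front between the dispensers; loose, to be left alone. Origin: centre of its underside.
- beaker: Bystander: clear beaker, 80 mm across, 90 mm high, behind the dispensers; loose, to be left alone. Origin: centre of its underside.
- spatula: Bystander: spatula lying on the table; loose, to be left alone. Origin: centre of its underside.
- brush: Bystander: brush lying on the table; loose, to be left alone. Origin: centre of its underside.
- tin: Bystander: plain tin, 70 mm across, 60 mm high; loose, to be left alone. Origin: centre of its underside.

How it is judged:
By the outcome, as a careful person would: the job done as asked, in the order asked, and still so for the second after the job is handed in, with the robot touching nothing.
It also fails if it takes over 40 s, if anything falls off the work surface, if the arm or the gripper's body presses on something with over 40 N, if the wrist force passes 120 N, or if a joint passes its speed limit or range.

## Working session

There is one attempt and no reset: what is moved stays moved. The work goes in short steps, Python scripts to look and compute and a tool call to move; the robot and the scene stay as the last step left them, time stands still between calls to the robot, and variables do not carry over. Pictures are saved under pics/ and viewed, at most 10 in all, crops included, and the job is handed in when it is done.

Besides the shell and the picture viewer there is one more tool, called after ">>>" as name(argument=value, ...) on one line, values as JSON. step_arm: Moves the arm, as the interface text tells. Its arguments: {"type":"object","properties":{"steps":{"type":"string"},"grip_force":{"type":"number"}},"required":["steps"]}

```bash
mkdir -p pics; cat > h.py <<'E'
import numpy as np, cv2
from rig import env
def shot(c,n):
    im=env.camera(c); cv2.imwrite(f'pics/{n}.png',im[:,:,::-1]); return im
def ray(c,u,v):
    i=env.camera_info(c); d=np.array([(u-i['cx'])/i['fx'],-(v-i['cy'])/i['fy'],-1.])
    return np.array(i['eye']),np.array(i['rotation'])@d
def atz(c,u,v,z):
    e,d=ray(c,u,v); return e+d*(z-e[2])/d[2]
def proj(c,p):
    i=env.camera_info(c); q=np.array(i['rotation']).T@(np.array(p)-i['eye'])
    return np.array([i['cx']-i['fx']*q[0]/q[2], i['cy']+i['fy']*q[1]/q[2]])
E
python3 - <<'E'
from h import *
shot('top','top0'); 
for q in ['large_unit','small_unit','large_tray','large_paddle','small_paddle','large_bait1_center','small_bait1_center','large_lever']:
    print(q,[(r['extent'],round(r['score'],2)) for r in env.spot_in('top',q)][:4])
shot('scene','scene0')
for q in ['large_unit','large_paddle','large_bait1_center','small_bait1_center']:
    print(q,[(r['extent'],round(r['score'],2)) for r in env.spot_in('scene',q)][:4])
print(env.camera_info('top'));print(env.camera_info('scene'));print(env.read_state())
E
```

```text
large_unit [([290.0, 155.6, 64.0, 93.0], 0.66)]
small_unit [([188.0, 160.1, 64.9, 87.3], 0.83)]
large_tray [([290.0, 215.1, 27.1, 34.4], 0.66)]
large_paddle [([301.9, 185.9, 49.4, 14.8], 0.62)]
small_paddle [([202.3, 187.6, 43.7, 29.4], 0.71)]
large_bait1_center []
small_bait1_center [([157.4, 254.5, 23.3, 17.5], 0.59)]
large_lever [([296.7, 181.6, 58.2, 21.6], 0.53)]
large_unit [([207.4, 208.7, 106.3, 95.5], 0.8)]
large_paddle [([207.4, 247.0, 72.2, 35.0], 0.83), ([321.3, 119.3, 19.8, 23.8], 0.72)]
large_bait1_center [([208.0, 245.0, 69.6, 34.5], 0.72), ([269.3, 251.9, 10.5, 9.3], 0.38), ([305.2, 151.1, 44.8, 33.4], 0.2)]
small_bait1_center [([209.5, 209.7, 47.0, 47.9], 0.63)]
{'fx': 392.88611531133984, 'fy': 392.88611531133984, 'cx': 278.1143791833639, 'cy': 207.46273428425056, 'eye': array([ 0.38870263, -0.01350928,  1.43451187]), 'rotation': array([ 0.05485157, -0.0504081 , -0.69911222,  0.71112055])}
{'fx': 529.9593846652223, 'fy': 529.9593846652223, 'cx': 279.0715819867279, 'cy': 213.01852666706458, 'eye': array([ 1.25762084, -0.57285277,  1.24431497]), 'rotation': array([0.29283287, 0.13264936, 0.39540483, 0.86041158])}
{'time': 0.7, 'joints': array([ 1.04791104e+00,  1.58383405e-01,  1.59700093e+00,  2.44315087e-05,
        1.38622166e+00, -2.10090041e-01]), 'qd': array([ 0.00075568,  0.00134049, -0.00104407,  0.00053025,  0.00222653,
        0.00154273]), 'tau': array([-7.19685158e-04, -3.85501814e+01, -3.22296202e+01,  6.99919718e-02,
        3.10505123e-02, -4.65710013e-05]), 'eef_pos': array([0.17693522, 0.54707865, 0.21461001]), 'eef_rot': array([ 1.55763030e-01,  9.87794451e-01, -1.92074466e-06, -1.35996542e-05]), 'force': array([-0.28332243, -0.62657149, -0.70344219]), 'moment': array([-0.02331045, -0.00071088,  0.02874361]), 'grasp_force': 0.0, 'grip_width': 0.997947232958431}
```

```bash
sed -i "s/np.array(i\['rotation'\])/R.from_quat(i['rotation']).as_matrix()/; 1a from scipy.spatial.transform import Rotation as R" h.py
python3 - <<'E'
import cv2
a=cv2.imread('pics/top0.png'); b=cv2.imread('pics/scene0.png')
cv2.imwrite('pics/topc.png',cv2.resize(a[130:280,150:350+0],(800,600),interpolation=3))
cv2.imwrite('pics/scc.png',cv2.resize(b[90:315,180:480],(800,600),interpolation=3))
E
```

```text
(no output)
```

View pics/top0.png

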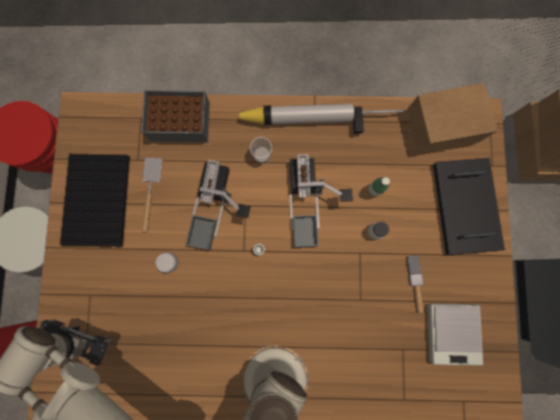

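View pics/scc.png

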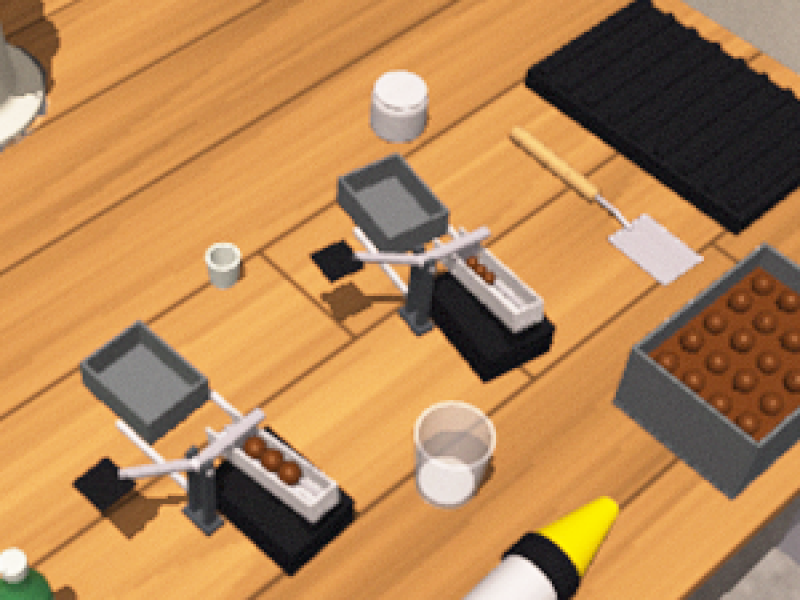

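The scene crop shows the bigger balls (about 25 px against 15 px) in the left-hand unit next to the green bottle. In the top picture that is the right unit: lane around (303,175), tray (304,232), paddle (346,195). I'll fit its pose now.

```bash
python3 - <<'E'
from h import *
a=cv2.imread('pics/top0.png')
cv2.imwrite('pics/topL.png',cv2.resize(a[145:250,265:405],(800,600),interpolation=3))
env.camera('top')
for q in ['large_tray','large_paddle','large_unit']:
    for r in env.masks_of('top',q)[:2]:
        m=r['pixels'].astype(np.uint8); c=np.argwhere(m).mean(0)[::-1]
        rc=cv2.minAreaRect(np.argwhere(m)[:,::-1].astype(np.float32)) if m.any() else None
        print(q,r['score'],r['extent'],c,rc)
E
```

```text
large_tray 0.64 [291.7, 214.4, 29.2, 32.4] [305.79183673 230.4462585 ] ((306.0, 230.5), (31.0, 24.0), 90.0)
large_paddle 0.74 [185.9, 215.4, 29.4, 31.8] [201.59543011 231.9233871 ] ((201.43255615234375, 231.79212951660156), (24.88445281982422, 31.330425262451172), 12.994616508483887)
large_paddle 0.67 [300.3, 181.9, 52.3, 16.1] [333.96428571 191.05357143] ((325.5755310058594, 191.0721435546875), (54.80030822753906, 13.844898223876953), 10.007980346679688)
large_unit 0.81 [290.8, 155.0, 61.1, 91.4] [309.13620604 200.28132739] ((321.3622741699219, 200.20069885253906), (91.22904205322266, 61.6494026184082), 88.91908264160156)
large_unit 0.31 [186.4, 215.9, 31.9, 29.8] [201.53417722 232.01139241] ((201.7646942138672, 232.05880737304688), (26.03165626525879, 31.23798942565918), 12.528807640075684)
```

View pics/topL.png

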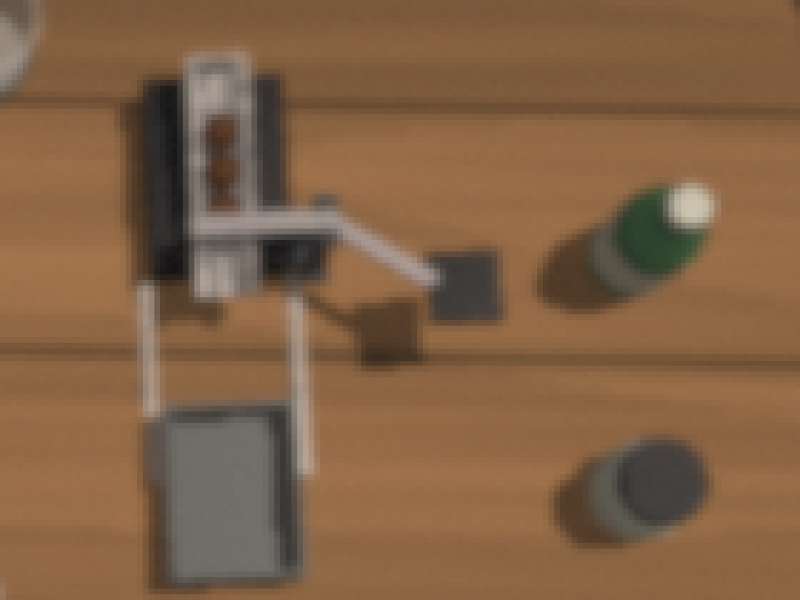

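```bash
cat > fit.py <<'E'
from h import *
from scipy.optimize import least_squares
T=lambda u,v:np.array([265+u/5.714,145+v/5.714])
S=lambda u,v:np.array([180+u/2.667,90+v/2.667])
K=[]
for (x,y),(t,s) in zip([(-23,-162),(-23,-118),(-67,-162),(-67,-118)],[((497,250),(104,511)),((433,252),(135,482)),((499,320),(74,484)),((434,322),(104,457))]):
    K+=[('top',(x,y,108),0,T(*t)),('scene',(x,y,108),0,S(*s))]
K+=[('top',(110,45,46),0,T(145,78)),('top',(110,-45,46),0,T(283,76)),('top',(-35,0,78),0,T(225.5,297)),('top',(0,-60,115),0,T(325,208))]
for (x,y),(t,s) in zip([(-130,-42),(-130,42),(-20,42),(-20,-42)],[((301,579),(82,370)),((162,581),(140,324)),((160,408),(208,380)),((297,404),(150,428))]):
    K+=[('top',(x,y,43),1,T(*t)),('scene',(x,y,43),1,S(*s))]
def W(p,o,tr):
    o=np.array(o)/1000.; 
    if tr:o=o-[p[3],0,0]
    c,s=np.cos(p[2]),np.sin(p[2]); return np.array([p[0]+c*o[0]-s*o[1],p[1]+s*o[0]+c*o[1],o[2]])
f=lambda p:np.concatenate([proj(c,W(p,o,tr))-uv for c,o,tr,uv in K])
r=least_squares(f,[.6,-.1,0,.06],loss='soft_l1')
if __name__=='__main__':
    p=r.x; print('pose',p); e=r.fun.reshape(-1,2)
    for k,q in zip(K,f(p).reshape(-1,2)): print(k[0],k[1],q.round(1))
    print('paddle',W(p,(-45,-140,108),0),'front',W(p,(-130,0,25),1),'home',W(p,(-130,0,25),0))
    for c in 'top','scene':
        for q in ['pot','dip_jar','oil_bottle']:
            env.camera(c) if q=='pot' else 0
            for d in env.spot_in(c,q)[:1]:
                l,t,w,h=d['extent']; print(c,q,d['score'],atz(c,l+w/2,t+h/2,.02 if q=='pot' else .04))
E
python3 fit.py
```

```text
pose [ 0.67303165 -0.09268114  0.06130447  0.07653403]
top (-23, -162, 108) [-0.1 -0.9]
scene (-23, -162, 108) [-2.2 -0.2]
top (-23, -118, 108) [-1.7 -0.7]
scene (-23, -118, 108) [-0.3 -0.1]
top (-67, -162, 108) [ 0.5 -0.5]
scene (-67, -162, 108) [-2.4 -1.1]
top (-67, -118, 108) [-1.  -0.3]
scene (-67, -118, 108) [-0.1 -1.4]
top (110, 45, 46) [-0.9 -0.7]
top (110, -45, 46) [-0.4 -1.4]
top (-35, 0, 78) [ 0. -2.]
top (0, -60, 115) [0.2 0.8]
top (-130, -42, 43) [ 0.7 -2.3]
scene (-130, -42, 43) [-1.4 -2.6]
top (-130, 42, 43) [ 1.2 -1.6]
scene (-130, 42, 43) [-0.5 -1.8]
top (-20, 42, 43) [ 0.  -2.2]
scene (-20, 42, 43) [ 0.1 -0.3]
top (-20, -42, 43) [-0.4 -2.6]
scene (-20, -42, 43) [-0.9 -0.8]
paddle [ 0.63669344 -0.23517512  0.108     ] front [ 0.4668856  -0.10533467  0.025     ] home [ 0.54327586 -0.10064573  0.025     ]
top pot 0.71 [0.62343592 0.1918915  0.02      ]
top dip_jar 0.73 [ 0.51569169 -0.36584421  0.04      ]
top oil_bottle 0.37 [ 0.51140909 -0.10300285  0.04      ]
scene pot 0.58 [0.45535947 0.06104132 0.02      ]
scene dip_jar 0.26 [0.52867383 0.26820381 0.04      ]
scene oil_bottle 0.97 [ 0.67383966 -0.35534597  0.04      ]
```

```bash
sed -i 's|265+u/5.714,145+v/5.714|264.59+u/5.714,144.59+v/5.714|; s|180+u/2.667,90+v/2.667|179.69+u/2.667,89.69+v/2.667|' fit.py
cat >> h.py <<'E'
def plan(pos,yaw,n,grip=-1):
    # yaw: heading of minus tool x; tool pointing down
    s=env.read_state(); r0=R.from_quat(s['eef_rot']); p0=np.array(s['eef_pos'])
    r1=R.from_matrix([[-np.cos(yaw),np.sin(yaw),0],[-np.sin(yaw),-np.cos(yaw),0],[0,0,-1]]).inv().inv()
    m=np.array([[-np.cos(yaw),-np.sin(yaw),0],[-np.sin(yaw),np.cos(yaw),0],[0,0,-1]]).T.T
    r1=R.from_matrix(m); rv=(r0.inv()*r1).as_rotvec(); st=R.from_rotvec(rv/n); d=(np.array(pos)-p0)/n; r=r0; o=[]
    for k in range(n):
        v=r.inv().apply(d)*100; w=np.degrees(rv/n); o.append(' '.join('%.2f'%a for a in v)+' '+' '.join('%.2f'%a for a in w)+' %g'%grip); r=r*st
    print(s['time'],p0.round(4),'force',np.round(s['force'],1)); print('; '.join(o))
E
python3 - <<'E'
import h
src=open('h.py').read().splitlines()
open('h.py','w').write('\n'.join(l for l in src if '.inv().inv()' not in l).replace('.T.T','')+'\n')
E
python3 - <<'E'
from fit import *
print(r.x,np.abs(r.fun).mean(), W(r.x,(-130,0,25),1))
y=r.x[2]-np.pi/2
plan([.42,-.108,.215],y,20)
E
```

```text
[ 0.67318738 -0.09190371  0.06198944  0.07781553] 0.8278724249569237 [ 0.465771   -0.10477783  0.025     ]
1.3 [0.1769 0.5471 0.2146] force [0.4 0.6 0.1]
-2.16 -2.74 -0.00 -0.00 0.00 3.43 -1; -2.32 -2.61 -0.00 -0.00 0.00 3.43 -1; -2.48 -2.46 -0.00 -0.00 0.00 3.43 -1; -2.62 -2.31 -0.00 -0.00 0.00 3.43 -1; -2.75 -2.15 -0.00 -0.00 0.00 3.43 -1; -2.88 -1.98 -0.00 -0.00 0.00 3.43 -1; -2.99 -1.81 -0.00 -0.00 0.00 3.43 -1; -3.09 -1.63 -0.00 -0.00 0.00 3.43 -1; -3.18 -1.44 -0.00 -0.00 0.00 3.43 -1; -3.26 -1.25 -0.00 -0.00 0.00 3.43 -1; -3.33 -1.05 -0.00 -0.00 0.00 3.43 -1; -3.39 -0.85 -0.00 -0.00 0.00 3.43 -1; -3.43 -0.64 -0.00 -0.00 0.00 3.43 -1; -3.47 -0.44 -0.00 -0.00 0.00 3.43 -1; -3.49 -0.23 -0.00 -0.00 0.00 3.43 -1; -3.49 -0.02 -0.00 -0.00 0.00 3.43 -1; -3.49 0.19 -0.00 -0.00 0.00 3.43 -1; -3.47 0.40 -0.00 -0.00 0.00 3.43 -1; -3.44 0.60 -0.00 -0.00 0.00 3.43 -1; -3.40 0.81 -0.00 -0.00 0.00 3.43 -1
```

>>> step_arm(steps="-2.2 -2.7 0 0 0 3.4 -1; -2.3 -2.6 0 0 0 3.4 -1; -2.5 -2.5 0 0 0 3.4 -1; -2.6 -2.3 0 0 0 3.4 -1; -2.75 -2.15 0 0 0 3.4 -1; -2.9 -2 0 0 0 3.4 -1; -3 -1.8 0 0 0 3.4 -1; -3.1 -1.6 0 0 0 3.4 -1; -3.2 -1.4 0 0 0 3.4 -1; -3.3 -1.2 0 0 0 3.4 -1", grip_force=10)

```text
time: 2.13
eef_pos: [0.301, 0.2187, 0.2148]
eef_rot: [0.439, 0.899, 0.0, 0.0]
force: [1.0, -0.7, 1.1]
grip_width: 0.296
grasp_force: 0.0
```

>>> step_arm(steps="-3.3 -1 0 0 0 3.4 -1; -3.4 -0.9 0 0 0 3.4 -1; -3.4 -0.6 0 0 0 3.4 -1; -3.5 -0.4 0 0 0 3.4 -1; -3.5 -0.2 0 0 0 3.4 -1; -3.5 0 0 0 0 3.4 -1; -3.5 0.2 0 0 0 3.4 -1; -3.5 0.4 0 0 0 3.4 -1; -3.4 0.6 0 0 0 3.4 -1; -3.4 0.8 0 0 0 3.4 -1")

```text
time: 2.97
eef_pos: [0.4259, -0.1079, 0.2148]
eef_rot: [0.683, 0.731, 0.0, 0.0]
force: [-0.2, 0.7, 0.9]
grip_width: 0.004
grasp_force: 0.0
```

```bash
cat >> h.py <<'E'
def wproj(P,s):
    i=env.camera_info('wrist'); T=np.array(i['T_tool_cam'])
    pt=R.from_quat(s['eef_rot']).inv().apply(np.array(P)-s['eef_pos']); q=T[:3,:3].T@(pt-T[:3,3])
    v=np.array([q[0],-q[1],-q[2]]); rr=np.hypot(v[0],v[1]); th=np.arctan2(rr,v[2])
    return np.array([i['cx']+i['fx']*th*v[0]/rr, i['cy']+i['fy']*th*v[1]/rr])
E
python3 - <<'E'
from fit import *
s=env.read_state(); im=env.camera('wrist')[:,:,::-1].copy(); np.save('w1.npy',im)
import pickle; pickle.dump(s,open('w1.pkl','wb'))
big=cv2.resize(im,(800,600),interpolation=3)
def poly(pts,tr,col):
    q=np.array([(wproj(W(r.x,o,tr),s)+.5)*800/560 for o in pts]).astype(int); cv2.polylines(big,[q],True,col,1); print(q.tolist())
poly([(-130,-42,43),(-130,42,43),(-20,42,43),(-20,-42,43)],1,(0,0,255))
poly([(-23,-162,108),(-23,-118,108),(-67,-118,108),(-67,-162,108)],0,(0,255,0))
poly([(-15,-45,46),(-15,45,46),(110,45,46),(110,-45,46)],0,(255,0,0))
cv2.imwrite('pics/w1.png',big)
E
```

```text
[[445, 324], [448, 217], [586, 222], [575, 323]]
[[654, 477], [667, 435], [623, 440], [610, 483]]
[[659, 326], [674, 225], [771, 234], [755, 323]]
```

View pics/w1.png

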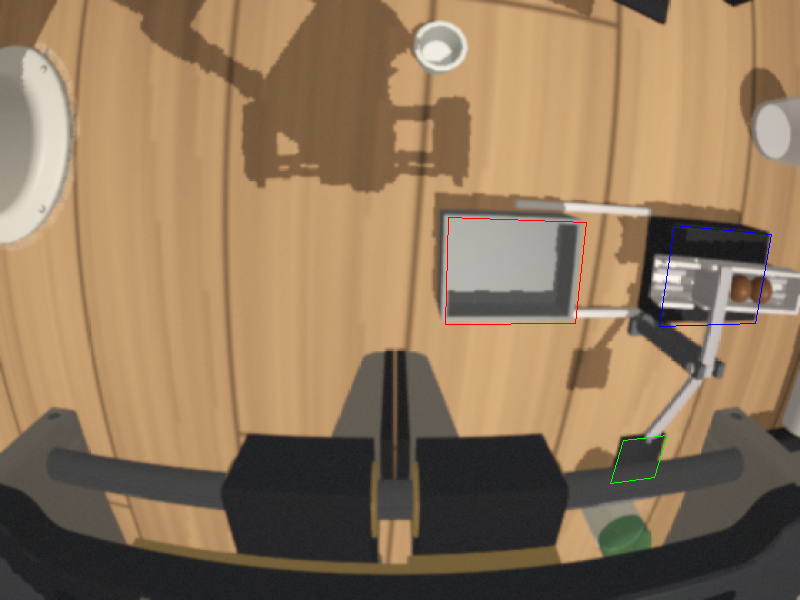

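The wrist picture shows the tray rim at about (442,211), (585,217), (577,318), (442,319), roughly 4 px (3 mm) from the model. The paddle outline fits, and the fingers are closed and clear at (395,360). I'll refit with these points included.

```bash
cat > fit2.py <<'E'
from fit import *
import pickle
s1=pickle.load(open('w1.pkl','rb')); w=lambda u,v:np.array([(u+.5)*.7-.5,(v+.5)*.7-.5])
KW=[((-130,42,43),1,w(442,211)),((-20,42,43),1,w(585,217)),((-20,-42,43),1,w(577,318)),((-130,-42,43),1,w(442,319)),((-23,-162,108),0,w(655,478)),((-23,-118,108),0,w(666,435)),((-67,-118,108),0,w(622,439))]
fw=lambda p:np.concatenate([wproj(W(p,o,t),s1)-uv for o,t,uv in KW])
g=lambda p:np.concatenate([f(p),fw(p)])
r2=least_squares(g,r.x,loss='soft_l1'); P=r2.x
if __name__=='__main__':
    print(P, fw(P).reshape(-1,2).round(1).tolist()); print('wrist only',least_squares(fw,r.x).x)
    print('front',W(P,(-130,0,25),1),'home',W(P,(-130,0,25),0),'paddle',W(P,(-45,-140,108),0))
    plan(W(P,(-130-45,0,22),1),P[2]-np.pi/2,6)
E
python3 fit2.py
```

```text
[ 0.67445935 -0.09129844  0.04762674  0.08095533] [[3.5, 1.0], [-0.2, 1.7], [-2.9, 1.9], [-0.0, 0.3], [-1.5, -1.3], [0.8, -0.6], [0.4, -0.1]]
wrist only [ 0.67335648 -0.09005782  0.05203689  0.08027637]
front [ 0.46374323 -0.10134176  0.025     ] home [ 0.54460676 -0.09748758  0.025     ] paddle [ 0.6361756  -0.23328208  0.108     ]
3.0167 [ 0.4275 -0.113   0.2149] force [-2.5 -3.2 -0.1]
0.18 -0.14 3.21 0.02 0.04 0.13 -1; 0.18 -0.14 3.21 0.02 0.04 0.13 -1; 0.18 -0.14 3.21 0.02 0.04 0.13 -1; 0.17 -0.14 3.21 0.02 0.04 0.13 -1; 0.17 -0.14 3.21 0.02 0.04 0.13 -1; 0.17 -0.14 3.21 0.02 0.04 0.13 -1
```

>>> step_arm(steps="0.2 -0.2 3.2 0 0 0 -1; 0.2 -0.2 3.2 0 0 0 -1; 0.2 -0.1 3.2 0 0 0 -1; 0.2 -0.1 3.2 0 0 0 -1; 0.2 -0.1 3.2 0 0 0 -1; 0.1 -0.1 3.2 0 0 0.5 -1; 0 0 0 0 0 0 -1; 0 0 0 0 0 0 -1")

```text
time: 3.68
eef_pos: [0.4155, -0.0948, 0.0219]
eef_rot: [0.684, 0.729, -0.0, -0.002]
force: [-0.1, 0.1, 0.6]
grip_width: 0.005
grasp_force: 0.0
```

```bash
python3 - <<'E'
from fit2 import *
plan(W(P,(-130-18,0,22),0),P[2]-np.pi/2,10)
E
```

```text
3.6833 [ 0.4155 -0.0948  0.0219] force [-0.1  0.1  0.6]
-0.11 1.11 -0.01 -0.02 -0.01 0.09 -1; -0.10 1.11 -0.00 -0.02 -0.01 0.09 -1; -0.10 1.11 -0.00 -0.02 -0.01 0.09 -1; -0.10 1.11 -0.00 -0.02 -0.01 0.09 -1; -0.10 1.11 -0.00 -0.02 -0.01 0.09 -1; -0.10 1.11 -0.00 -0.02 -0.01 0.09 -1; -0.10 1.11 -0.00 -0.02 -0.01 0.09 -1; -0.09 1.11 -0.00 -0.02 -0.01 0.09 -1; -0.09 1.11 -0.00 -0.02 -0.01 0.09 -1; -0.09 1.11 -0.00 -0.02 -0.01 0.09 -1
```

>>> step_arm(steps="-0.4 1.1 0 0 0 0 -1; -0.2 1.2 0 0 0 0 -1; -0.1 1.2 0 0 0 0 -1; 0 1.2 0 0 0 0 -1; 0 1.2 0 0 0 0 -1; 0 1.2 0 0 0 0 -1; 0 1.2 0 0 0 0 -1; 0 0.9 0 0 0 0 -1; 0 0.5 0 0 0 0 -1; 0 0 0 0 0 0 -1")

```text
time: 4.52
eef_pos: [0.5163, -0.0972, 0.0246]
eef_rot: [0.685, 0.729, 0.001, 0.002]
force: [-0.2, 0.6, -0.5]
grip_width: 0.005
grasp_force: 0.0
```

>>> step_arm(steps="0 0.3 0 0 0 0 -1; 0 0.2 0 0 0 0 -1; 0 0 0 0 0 0 -1")

```text
time: 4.77
eef_pos: [0.5192, -0.0963, 0.0229]
eef_rot: [0.685, 0.729, 0.0, 0.0]
force: [-1.1, 0.8, -0.5]
grip_width: 0.006
grasp_force: 0.0
```

>>> step_arm(steps="0 0.3 0 0 0 0 -1; 0 0.2 0 0 0 0 -1; 0 0 0 0 0 0 -1")

```text
time: 5.02
eef_pos: [0.5242, -0.0959, 0.0225]
eef_rot: [0.685, 0.729, 0.0, -0.0]
force: [-0.6, 0.1, -0.0]
grip_width: 0.002
grasp_force: 0.2
```

>>> step_arm(steps="0 0.2 0 0 0 0 -1; 0 0.1 0 0 0 0 -1; 0 0 0 0 0 0 -1")

```text
time: 5.27
eef_pos: [0.5271, -0.0957, 0.0225]
eef_rot: [0.685, 0.729, 0.0, -0.0]
force: [-0.9, 0.1, 0.5]
grip_width: 0.008
grasp_force: 0.4
```

>>> step_arm(steps="0 0.2 0 0 0 0 -1; 0 0.1 0 0 0 0 -1; 0 0 0 0 0 0 -1")

```text
time: 5.52
eef_pos: [0.5276, -0.0956, 0.0224]
eef_rot: [0.684, 0.729, -0.002, -0.002]
force: [-11.5, -2.1, 8.5]
grip_width: 0.005
grasp_force: 5.8
```

>>> step_arm(steps="0 0.2 0 0 0 0 -1; 0 0.1 0 0 0 0 -1; 0 0 0 0 0 0 -1")

```text
time: 5.77
eef_pos: [0.5277, -0.0955, 0.0223]
eef_rot: [0.684, 0.729, -0.004, -0.005]
force: [-22.6, -2.8, 18.8]
grip_width: 0.004
grasp_force: 12.0
```

>>> step_arm(steps="0 -0.5 0 0 0 0 -1; 0 -1.5 0 0 0 0 -1; 0 -2 -0.5 0 0 0 -1; 0 -1 -3 0 0 0 -1; 0 0 -4 0 0 0 -1; 0 0 -4 0 0 0 -1; 0 0 -4 0 0 0 -1; 0 0 -3.5 0 0 0 -1; 0 0 0 0 0 0 -1")

```text
time: 6.52
eef_pos: [0.4877, -0.1004, 0.2213]
eef_rot: [0.685, 0.729, 0.003, 0.007]
force: [0.8, -0.8, 0.9]
grip_width: 0.004
grasp_force: 0.0
```

```bash
cat > look.py <<'E'
from fit2 import *
import sys
P=P.copy(); P[3]=0
s=env.read_state(); im=env.camera('wrist')[:,:,::-1].copy(); pickle.dump((s,im),open(sys.argv[1]+'.pkl','wb'))
big=cv2.resize(im,(800,600),interpolation=3)
def poly(pts,tr,col):
    q=np.array([(wproj(W(P,o,tr),s)+.5)*800/560 for o in pts]).astype(int); cv2.polylines(big,[q],True,col,1); print(q.tolist())
poly([(-130,-42,43),(-130,42,43),(-20,42,43),(-20,-42,43)],1,(0,0,255))
poly([(-23,-162,108),(-23,-118,108),(-67,-118,108),(-67,-162,108)],0,(0,255,0))
cv2.imwrite('pics/'+sys.argv[1]+'.png',big)
plan(W(P,(-45,-140,160),0),P[2]-np.pi/2,8)
E
python3 look.py w2
```

```text
[[461, 320], [467, 216], [598, 222], [586, 320]]
[[585, 480], [597, 437], [546, 441], [537, 484]]
6.5667 [ 0.4861 -0.0997  0.2175] force [-0.5  0.5 -0.2]
-1.78 1.76 0.74 0.07 0.03 0.11 -1; -1.78 1.76 0.74 0.07 0.03 0.11 -1; -1.77 1.77 0.74 0.07 0.03 0.11 -1; -1.77 1.77 0.73 0.07 0.03 0.11 -1; -1.77 1.78 0.73 0.07 0.03 0.11 -1; -1.77 1.78 0.73 0.07 0.03 0.11 -1; -1.76 1.79 0.72 0.07 0.03 0.11 -1; -1.76 1.79 0.72 0.07 0.03 0.11 -1
```

View pics/w2.png

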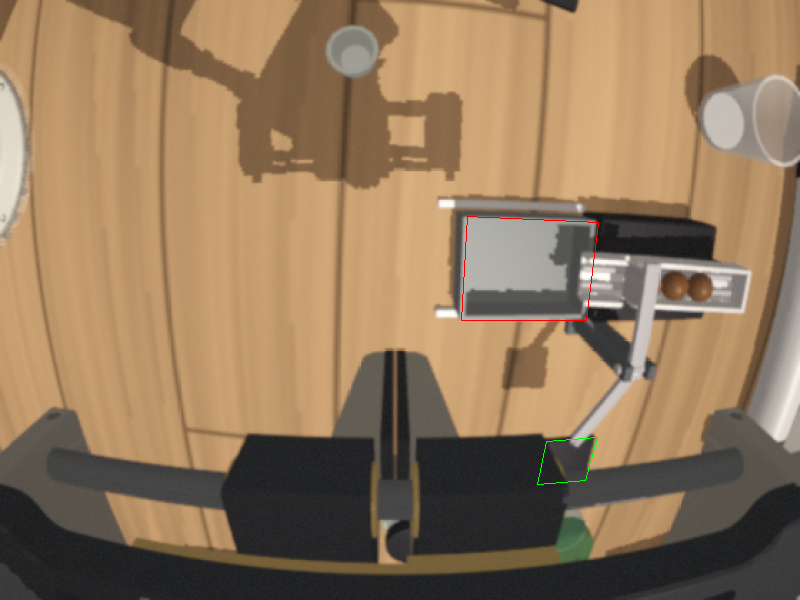

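The tray rim meets the pedestal under the lane's mouth, where the home overlay at (461–598, 216–320) has it. The paddle around (570,460) fits the model within a few px.

>>> step_arm(steps="-1.8 1.8 0 0 0 0 -1; -1.8 1.8 0 0 0 0 -1; -1.8 1.8 0.5 0 0 0 -1; -1.8 1.8 0.5 0 0 0 -1; -1.8 1.8 1 0 0 0 -1; -1.8 1.8 1 0 0 0 -1; -1.7 1.8 1 0 0 0 -1; -1.3 1.8 1 0 0 0 -1; 0 0 0 0 0 0 -1; 0 0 0 0 0 0 -1")

```text
time: 7.4
eef_pos: [0.6344, -0.2269, 0.1591]
eef_rot: [0.685, 0.729, -0.0, -0.002]
force: [0.8, 0.6, 0.0]
grip_width: 0.007
grasp_force: 0.0
```

```bash
python3 - <<'E'
from fit2 import *
plan(W(P,(-45,-136,115),0),P[2]-np.pi/2,4)
E
```

```text
7.4 [ 0.6344 -0.2269  0.1591] force [0.8 0.6 0. ]
-0.07 0.04 1.10 -0.06 -0.04 0.21 -1; -0.06 0.04 1.10 -0.06 -0.04 0.21 -1; -0.06 0.04 1.10 -0.06 -0.04 0.21 -1; -0.06 0.04 1.10 -0.06 -0.04 0.21 -1
```

>>> step_arm(steps="-0.2 0.1 1.5 0 0 0 -1; 0 0 1.5 0 0 0 -1; 0 0 1.2 0 0 0 -1; 0 0 0.8 0 0 0 -1; 0 0 0.8 0 0 0 -1; 0 0 0 0 0 0 -1")

```text
time: 7.9
eef_pos: [0.6357, -0.2285, 0.1032]
eef_rot: [0.685, 0.729, -0.0, -0.001]
force: [-2.1, 1.8, 3.7]
grip_width: 0.006
grasp_force: 1.6
```

>>> step_arm(steps="0 0 0.8 0 0 0 -1; 0 0 0.8 0 0 0 -1; 0 0 0.8 0 0 0 -1; 0 0 0.7 0 0 0 -1; 0 0 0.4 0 0 0 -1; 0 0 0.2 0 0 0 -1; 0 0 0 0 0 0 -1")

```text
time: 8.48
eef_pos: [0.6382, -0.2298, 0.0699]
eef_rot: [0.685, 0.729, 0.001, 0.002]
force: [-0.6, 0.1, 6.7]
grip_width: 0.005
grasp_force: 2.8
```

```bash
python3 look.py w3; python3 -c "
from h import *
s=shot('scene','sc1')
cv2.imwrite('pics/sc1c.png',cv2.resize(s[200:312,195:345,::-1],(800,600),interpolation=3))"
```

```text
[[200, 144], [206, -31], [453, -43], [452, 139]]
[[449, 483], [458, 377], [321, 376], [328, 481]]
8.5333 [ 0.6382 -0.2299  0.0701] force [-1.3  0.1  6.4]
-0.04 -0.02 -1.12 0.03 0.02 0.11 -1; -0.04 -0.02 -1.12 0.03 0.02 0.11 -1; -0.04 -0.02 -1.12 0.03 0.02 0.11 -1; -0.04 -0.03 -1.12 0.03 0.02 0.11 -1; -0.04 -0.03 -1.12 0.03 0.02 0.11 -1; -0.04 -0.03 -1.12 0.03 0.02 0.11 -1; -0.04 -0.03 -1.12 0.03 0.02 0.11 -1; -0.04 -0.03 -1.12 0.03 0.02 0.11 -1
```

View pics/w3.png

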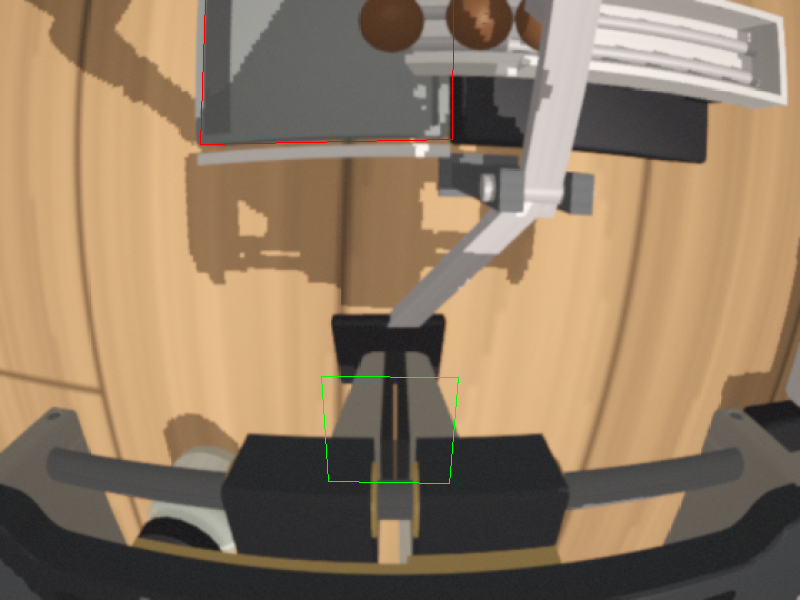

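Baits are already rolling: one is at the mouth (390,20) and two are passing the gate (480,20). I'll press a little further and hold.

>>> step_arm(steps="0 0 0.3 0 0 0 -1; 0 0 0.2 0 0 0 -1; 0 0 0 0 0 0 -1; 0 0 0 0 0 0 -1; 0 0 0 0 0 0 -1; 0 0 0 0 0 0 -1; 0 0 0 0 0 0 -1; 0 0 0 0 0 0 -1; 0 0 0 0 0 0 -1; 0 0 0 0 0 0 -1")

```text
time: 9.42
eef_pos: [0.6387, -0.2303, 0.0657]
eef_rot: [0.685, 0.729, 0.001, 0.003]
force: [-0.7, 0.5, 7.2]
grip_width: 0.005
grasp_force: 2.8
```

>>> step_arm(steps="0 0 0 0 0 0 -1; 0 0 0 0 0 0 -1; 0 0 0 0 0 0 -1; 0 0 0 0 0 0 -1; 0 0 0 0 0 0 -1; 0 0 0 0 0 0 -1; 0 0 0 0 0 0 -1; 0 0 0 0 0 0 -1; 0 0 0 0 0 0 -1; 0 0 0 0 0 0 -1")

```text
time: 10.25
eef_pos: [0.6387, -0.2303, 0.0657]
eef_rot: [0.685, 0.729, 0.001, 0.003]
force: [0.3, 0.1, 7.4]
grip_width: 0.005
grasp_force: 2.8
```

```bash
python3 -c "
from h import *
w=shot('wrist','w4'); s=shot('scene','sc2')
a=cv2.resize(w[:150,:,::-1],(800,214)); b=cv2.resize(s[200:312,195:345,::-1],(500,373),interpolation=3)
c=np.zeros((590,800,3),np.uint8); c[:214]=a; c[215:588,:500]=b; cv2.imwrite('pics/m4.png',c)"
```

```text
(no output)
```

View pics/m4.png

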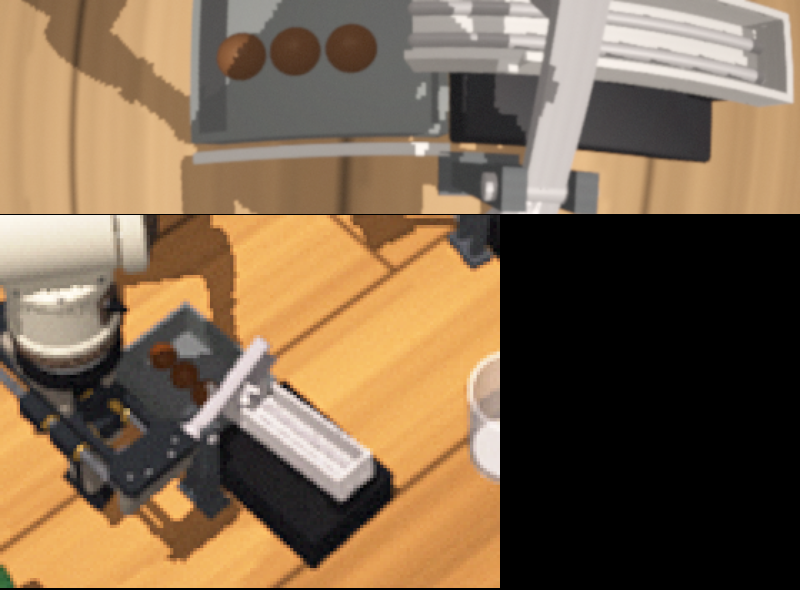

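All three baits lie in the tray, at (240,55), (295,50) and (350,48), and the lane is empty. Next I let go, straight up.

>>> step_arm(steps="0 0 -1 0 0 0 -1; 0 0 -1 0 0 0 -1; 0 0 -1 0 0 0 -1; 0 0 -1 0 0 0 -1; 0 0 -2 0 0 0 -1; 0 0 -3 0 0 0 -1; 0 0 -3 0 0 0 -1; 0 0 -3 0 0 0 -1; 0 0 -2 0 0 0 -1; 0 0 0 0 0 0 -1")

```text
time: 11.18
eef_pos: [0.6388, -0.2296, 0.2392]
eef_rot: [0.684, 0.729, 0.002, 0.004]
force: [0.3, -0.3, 1.3]
grip_width: 0.005
grasp_force: 0.0
```

>>> step_arm(steps="0 -3 0 0 0 0 -1; 0 -3.5 0 0 0 0 -1; 0 -3.5 0 0 0 0 -1; 0 -3 0 0 0 0 -1; 0 -1.5 0 0 0 0 -1; 0 0 0 0 0 0 -1; 0 0 0 0 0 0 -1; 0 0 0 0 0 0 -1")

```text
time: 11.85
eef_pos: [0.4923, -0.2377, 0.232]
eef_rot: [0.685, 0.729, 0.0, -0.0]
force: [0.9, 0.9, -0.1]
grip_width: 0.003
grasp_force: 0.0
```

```bash
python3 look.py w5; python3 -c "
from h import *
w=cv2.imread('pics/w5.png'); s=shot('scene','sc3')
c=np.zeros((600,800,3),np.uint8); c[:300,:400]=cv2.resize(w,(400,300)); c[:300,400:]=cv2.resize(s[200:312,195:345,::-1],(400,300),interpolation=3)
c[300:,:400]=cv2.resize(w[150:400,350:750],(400,300)); c[300:,400:]=cv2.resize(s[:,:,::-1],(400,300)); cv2.imwrite('pics/m5.png',c)"
```

```text
[[473, 149], [475, 44], [605, 60], [603, 159]]
[[619, 326], [628, 268], [573, 266], [566, 326]]
11.9 [ 0.4925 -0.2378  0.2321] force [-0.3  0.9 -0.2]
-0.06 1.80 0.90 -0.00 -0.01 0.11 -1; -0.05 1.80 0.90 -0.00 -0.01 0.11 -1; -0.05 1.80 0.90 -0.00 -0.01 0.11 -1; -0.05 1.80 0.90 -0.00 -0.01 0.11 -1; -0.04 1.80 0.90 -0.00 -0.01 0.11 -1; -0.04 1.80 0.90 -0.00 -0.01 0.11 -1; -0.04 1.80 0.90 -0.00 -0.01 0.11 -1; -0.03 1.80 0.90 -0.00 -0.01 0.11 -1
```

View pics/m5.png

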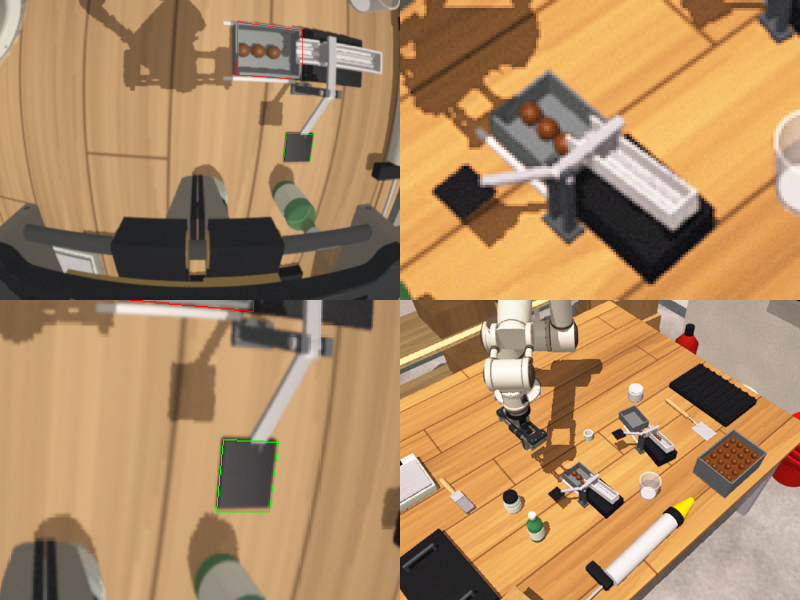

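The tray is home with the three large baits in it. The paddle is level again at its rest outline, so the gate is shut. The arm is clear and everything else stands where it was.

```bash
python3 -c "
from rig import env
print(env.sign_off())"
```

```text
the job is handed in; nothing more can be done
None
```

The large-bait dispenser's tray is fully home with all three large baits in it, the gate is shut again, and I handed the job in at about 12 s with the arm clear and nothing else disturbed.

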